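# Sort out four mixed-up turned pieces on the finishing rounds

### The job

The four freshly finished turned pieces all stand on the wrong coloured rounds: rearrange them so that the dark pepper mill stands on the red round, the pale candlestick on the blue, the red-brown bud vase on the green and the small lidded box on the yellow, each upright and wholly within the pale ring. Their finish must not touch the bare bench, so they may stand only on the rounds, with the empty grey one for parking and left empty at the end. Set them down without dropping or toppling them, and leave the amber bottle where it stands.

Things in the scene. Friction and masses are not known exactly. Their poses are not given: they have to be found in the camera images.
- mill: Turned pepper mill of dark brown wood with a small steel knob on top, 116 mm tall. Origin at the centre of its flat round foot (50 mm diameter), z up along its axis. Waist 32 mm in diameter at 50 mm; best gripped on its cylindrical head, 40 mm in diameter from 66 to 94 mm above the foot. 0.10 to 0.19 kg.
- candlestick: Turned candlestick of pale wood with a brass-lined cup, 90 mm tall. Origin at the centre of its flat round foot (50 mm diameter), z up along its axis. Thin stem 18 to 24 mm in diameter; best gripped on its cylindrical cup, 40 mm in diameter from 64 to 90 mm above the foot. 0.08 to 0.15 kg.
- vase: Turned bud vase of red-brown wood, black mouth, 95 mm tall. Origin at the centre of its flat round foot (50 mm diameter), z up along its axis. Belly 56 mm in diameter at 25 mm; best gripped on its straight neck, 30 mm in diameter from 62 to 95 mm above the foot. 0.10 to 0.18 kg.
- box: Small turned lidded box of medium brown wood with a black seam line and a black knob on the lid, one solid piece, 74 mm tall. Origin at the centre of its flat round foot (50 mm diameter), z up along its axis. Best gripped on its straight body, 50 mm in diameter from 0 to 50 mm above the foot; the knob, 19 mm in diameter, spans 56 to 74 mm. 0.075 to 0.135 kg.
- red_round: Red finishing round: a fixed flat disc, 96 mm in diameter and 12 mm high, red all over, with a pale thin ring of 40 mm radius drawn on its flat top; origin at the centre of its underside on the bench (its top is at origin z + 12 mm), z up. Home of the mill.
- blue_round: Blue finishing round: a fixed flat disc, 96 mm in diameter and 12 mm high, blue all over, with a pale thin ring of 40 mm radius drawn on its flat top; origin at the centre of its underside on the bench (its top is at origin z + 12 mm), z up. Home of the candlestick.
- green_round: Green finishing round: a fixed flat disc, 96 mm in diameter and 12 mm high, green all over, with a pale thin ring of 40 mm radius drawn on its flat top; origin at the centre of its underside on the bench (its top is at origin z + 12 mm), z up. Home of the vase.
- yellow_round: Yellow finishing round: a fixed flat disc, 96 mm in diameter and 12 mm high, yellow all over, with a pale thin ring of 40 mm radius drawn on its flat top; origin at the centre of its underside on the bench (its top is at origin z + 12 mm), z up. Home of the box.
- grey_round: Grey finishing round: a fixed flat disc, 96 mm in diameter and 12 mm high, grey all over, with a pale thin ring of 40 mm radius drawn on its flat top; origin at the centre of its underside on the bench (its top is at origin z + 12 mm), z up. Empty at the start and at the end: the parking spot.
- bottle: Amber glass bottle with a black cap and paper label, 54 mm in diameter and 130 mm tall, loose on the bench among the rounds; origin at the centre of its underside. Leave it where it stands. (Around the rounds also lie small loose things no more than 45 mm high: a tin, a roll of tape, a chuck key, a sanding block, a wood offcut, a gouge.)

How it is judged:
By the outcome, as a careful person would: the job done as asked, in the order asked, and still so for the second after the job is handed in, with the robot touching nothing.
It also fails if it takes over 136 s, if anything falls off the work surface, if the arm or the gripper's body presses on something with over 40 N, if the wrist force passes 120 N, or if a joint passes its speed limit or range.

### The arm

A 7-joint arm with a two-finger parallel gripper is mounted at the origin on the work surface. World frame = base frame: x ahead of the robot, y to its left, z up, the work surface at z = 0. Lengths are in m, angles in rad, forces in N, time in s.
With the tool pointing down it reaches from about 0.35 to 0.9 m from the base axis. Payload 7.2 kg.
Tool frame: the origin (TCP) lies at the very end of the fingers, on their centre line; the grasp point (between the pads) lies 19 mm behind it (env.hold_point_z is the distance from the TCP to the grasp point, in m); z points along the fingers, y is the line along which they close (so a half turn about z gives the same grasp; the last joint's range is limited). The gripper opens to 88 mm and grips with 3 to 60 N. Pads are 20 mm wide; open, the fingers measure 115 mm over their backs; the gripper's body (75 mm by 178 mm) begins 61 mm behind the grasp point.
Start: joints at [-0.068, 0.411, -0.013, 1.596, 0.006, 1.134, -0.082], TCP at [0.625, -0, 0.2] pointing down, gripper open.
Joint ranges: [-2.95, 2.95], [-0.29, 1.99], [-1.47, 1.44], [0.14, 2.54], [-1.03, 4.17], [0.13, 1.85], [-2.86, 2.86]. Speed limits (rad/s): [2.39, 2.39, 3.01, 3.01, 3.14, 3.14, 3.14].

### API

Orientations are given as a unit quaternion [w, x, y, z].
In Python, from cell import env, imaging gives the robot as it stands.
- The arm moves only by the tool jog_arm, never from a script. Its argument "moves" is a list of rows, each a list of 7 numbers: the shift along the world's x, y, z in parts of the range, where 1.0 means 75 cm, then the turn, a rotation vector about the world's x, y, z in fractions of the full range, 1 being 360 degrees, then the opening, from -1 (shut) to 1 (fully open). A call has 1 to 10 rows; each row is the pose to reach, as a shift and turn from the pose commanded when the call began; what a row does not reach only later rows make up. A row lasts 1/8 s, in which the tool goes at most 62.5 mm and 10.7 degrees, less where a joint would pass 70% of its speed; a pose out of reach is approached as far as the arm can. A call with a gripper value outside its range is refused whole. The fingers move at their own pace and stop on an object; "force" is the grip in N (left out, the last holds). Time passes only in rows, so rows that repeat a pose let the fingers close. It gives the time, the measured TCP pose, the force, the opening and the grip force at its end, in the units of the state.
- env.observe(): the state, without advancing time (a new reading comes with each control period).
- imaging.snapshot(name): name is "scene" or "side" or "wrist"; returns (picture, depth): 384x512x3 uint8, red, green, blue; 384x512 float32, m along the optical axis (not along the pixel's ray), 0 where there is no reading.
- imaging.camera_params(name): a dict with "vfov" (degrees; the focal length in pixels is half the picture's height over the tangent of half this angle, whatever the lens; pixels are square), "cx", "cy" (the principal point, pixels), "view" (4x4, takes a point from world to camera coordinates). Camera axes: x right, y up, looking along -z (the intrinsics and any distortion apply to the point x, -y, -z); pixel columns grow to the right and rows downward; lengths in m; the calibration is good to about 2 mm. A picture is of the moment at which its call begins: read the wrist's pose just before it. camera_params takes no time and is no camera call; for the wrist camera it gives the pose at the moment of the call.
- env.finish_job(): hands the job in; it is judged then, once.
The state is a dict: "time_s": time; "joint_pos": joint angles; "qd": joint speeds; "tau": joint torques, N m; "tool_pos": TCP position; "orientation": TCP orientation; "ft_force": force on the tool from outside, world axes, zero at the start; "torque": the same for the moment, N m; "gripper_width": opening from 0.0 (shut) to 1.0 (fully open); "finger_force": force on a finger pad.
Only numpy, scipy, OpenCV 4.12 (cv2) and the standard library are available. Lean on these libraries where they do the work, as an engineer would, in place of code of your own. Each camera call takes 0.05 s, during which the arm holds its last target. There are 200 camera calls.

## Working session

There is one attempt and no reset: what is moved stays moved. The work goes in short steps, Python scripts to look and compute and a tool call to move; the robot and the scene stay as the last step left them, time stands still between calls to the robot, and variables do not carry over. Pictures are saved under pics/ and viewed, at most 14 in all, crops included, and the job is handed in when it is done.

Besides the shell and the picture viewer there is one more tool, called as name([rows], argument=value, ...), one row to a line, values as JSON. jog_arm: Moves the arm, as the interface text tells. Its arguments: {"type":"object","properties":{"moves":{"type":"array","items":{"type":"array","items":{"type":"number"}}},"force":{"type":"number"}},"required":["moves"]}

```bash
ls; mkdir -p pics
python3 - <<'E'
from cell import env, imaging
import cv2,numpy as np
for n in("scene","side"):
    im,d=imaging.snapshot(n); cv2.imwrite(f"pics/{n}0.png",im[:,:,::-1]); np.savez(f"pics/{n}0.npz",im=im,d=d)
    p=imaging.camera_params(n);print(n,p)
print(env.observe())
E
```

```text
pics
scene {'vfov': 45.915545511380856, 'cx': 256.6354619329344, 'cy': 185.0340452951444, 'view': array([[ 0.49596898,  0.86829773, -0.00859184, -0.25421204],
       [-0.49624962,  0.29154804,  0.81776283,  0.23195834],
       [ 0.71256655, -0.4013213 ,  0.5754912 , -1.35534957],
       [ 0.        ,  0.        ,  0.        ,  1.        ]])}
side {'vfov': 54.04407537615646, 'cx': 253.42853881521023, 'cy': 191.7375745362656, 'view': array([[-0.93692403, -0.34920795,  0.01507183,  0.51064923],
       [ 0.25256428, -0.64656097,  0.7198404 , -0.18790641],
       [-0.24162914,  0.67824238,  0.69397597, -0.8193971 ],
       [ 0.        ,  0.        ,  0.        ,  1.        ]])}
{'time_s': 0.1, 'joint_pos': array([-0.06820032,  0.41181497, -0.01270521,  1.59690931,  0.00560364,
        1.13429603, -0.08216628]), 'qd': array([ 0.00220031, -0.00204515,  0.00098152, -0.00121375,  0.00060921,
        0.00039457,  0.00080067]), 'tau': array([ 1.90722414e-03, -5.89100254e+01,  6.43606726e-01, -2.91709310e+01,
       -5.37973386e-02,  1.45046425e-02,  7.40053088e-05]), 'tool_pos': array([ 6.24539677e-01, -4.39793028e-05,  1.99317202e-01]), 'orientation': array([-4.54090508e-04,  7.07087768e-01,  7.07125452e-01, -5.27487131e-04]), 'ft_force': array([ 0.16599594, -0.48323979,  0.97889458]), 'torque': array([-0.05170858,  0.03885755, -0.02285478]), 'finger_force': 0.0, 'gripper_width': 1.000669882782085}
```

View pics/scene0.png

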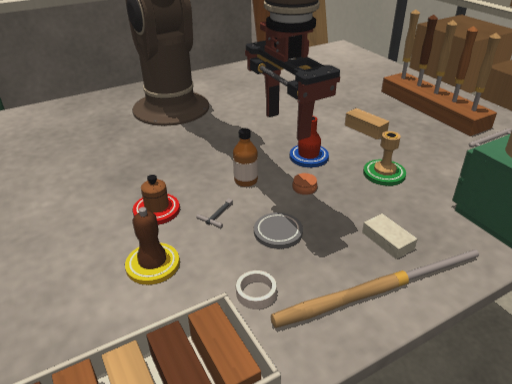

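View pics/side0.png

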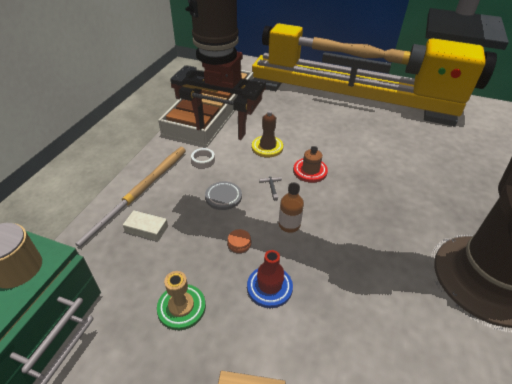

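The scene picture shows box on red (155,200), mill on yellow (150,250), vase on blue (309,150), candlestick on green (386,165), grey empty (277,230) and the bottle at (246,160). Next I'll measure all of them from both views.

```bash
cat > h.py <<'E'
import numpy as np,cv2
from scipy.optimize import least_squares
from cell import imaging
def cam(n): 
    p=imaging.camera_params(n); f=192/np.tan(np.radians(p["vfov"]/2)); return f,p["cx"],p["cy"],np.linalg.inv(p["view"])
def cloud(n,d):
    f,cx,cy,T=cam(n); v,u=np.mgrid[0:384,0:512]
    P=np.stack([(u-cx)/f*d,-(v-cy)/f*d,-d,np.ones_like(d)],-1)@T.T
    P=P[...,:3]; P[d<=0]=np.nan; return P
def plane(n,u,v,z):
    f,cx,cy,T=cam(n); u=np.asarray(u,float);v=np.asarray(v,float)
    r=np.stack([(u-cx)/f,-(v-cy)/f,-np.ones_like(u)],-1)@T[:3,:3].T
    o=T[:3,3]; return o+r*((z-o[2])/r[...,2])[...,None]
def circ(P,r,c0=None):
    c0=P.mean(0) if c0 is None else c0
    return least_squares(lambda c:np.hypot(*(P-c).T)-r,c0,loss="soft_l1",f_scale=.002)
HUE={"red":((0,6),(174,180)),"blue":((105,125),),"green":((50,80),),"yellow":((22,33),)}
E
python3 - <<'E'
from h import *
G={"red":{"scene":(157,208),"side":(310,170)},"blue":{"scene":(309,156),"side":(270,287)},"green":{"scene":(385,172),"side":(181,306)},"yellow":{"scene":(152,263),"side":(267,146)},"grey":{"scene":(277,230),"side":(223,195)}}
for n in("scene","side"):
    z=np.load(f"pics/{n}0.npz"); im,d=z["im"],z["d"]; P=cloud(n,d); hsv=cv2.cvtColor(im,cv2.COLOR_RGB2HSV)
    print(n,"bench z",np.nanmedian(P[200:300,150:350,2]))
    for c in G:
        u,v=G[c][n]; Q=plane(n,u,v,.012)
        near=np.hypot(P[...,0]-Q[0],P[...,1]-Q[1])<.08
        top=near&(P[...,2]>.007)&(P[...,2]<.017)
        p=P[top]; h=cv2.minEnclosingCircle(p[:,:2].astype(np.float32))
        # outline by colour, rays onto top plane, near edge excluded by hull+robust
        if c!="grey":
            m=near&(hsv[...,1]>120)&(hsv[...,2]>50)&np.any([(hsv[...,0]>=a)&(hsv[...,0]<=b) for a,b in HUE[c]],0)&(P[...,2]<.017)
        else: m=top
        # outer boundary of top: pixels with z>.008
        hull=cv2.convexHull(np.argwhere(m&(P[...,2]>.008))[:,::-1].astype(np.int32))[:,0]
        k=plane(n,hull[:,0],hull[:,1],.012)[:,:2]; s=circ(k,.0475)
        print(c,"mec",np.round(h[0],4),round(h[1],4),"hull",np.round(s.x,4),"rms",np.sqrt(np.mean(s.fun**2)).round(4),"z",np.median(p[:,2]).round(4))
        ob=near&(P[...,2]>.025)
        if c!="grey":
            print("   max z",np.nanmax(P[ob][:,2]).round(4))
E
```

```text
scene bench z -0.0006613289842845038
red mec [ 0.4532 -0.2071] 0.0495 hull [ 0.4562 -0.2088] rms 0.0011 z 0.0111
   max z 0.0864
blue mec [0.4402 0.1861] 0.0506 hull [0.4438 0.186 ] rms 0.0019 z 0.0111
   max z 0.1074
green mec [0.5904 0.2949] 0.05 hull [0.5936 0.292 ] rms 0.0012 z 0.0112
   max z 0.1036
yellow mec [ 0.602 -0.268] 0.0488 hull [ 0.6046 -0.2682] rms 0.0011 z 0.0112
   max z 0.1279
grey mec [ 0.6398 -0.0249] 0.0497 hull [ 0.6416 -0.0262] rms 0.0011 z 0.0112
side bench z 0.0020752359917858287
red mec [ 0.4511 -0.2015] 0.0491 hull [ 0.4504 -0.2015] rms 0.0014 z 0.0137
   max z 0.0877
blue mec [0.4373 0.1936] 0.0485 hull [0.437  0.1947] rms 0.0003 z 0.0138
   max z 0.1113
green mec [0.5875 0.3003] 0.0484 hull [0.5873 0.3011] rms 0.0005 z 0.0139
   max z 0.1069
yellow mec [ 0.6002 -0.2608] 0.0492 hull [ 0.5989 -0.2612] rms 0.0019 z 0.0135
   max z 0.1298
grey mec [ 0.6374 -0.0202] 0.049 hull [ 0.6368 -0.02  ] rms 0.0019 z 0.0139
```

Run:
```python
from h import *
C={"box":((.4525,-.2045),.020,.055,.025),"mill":((.6015,-.2645),.080,.104,.020),"vase":((.4395,.190),.078,.104,.015),"candle":((.5895,.297),.078,.1,.020)}
for o,(c,z0,z1,r) in C.items():
    for n in("scene","side"):
        z=np.load(f"pics/{n}0.npz"); P=cloud(n,z["d"]); 
        m=(np.hypot(P[...,0]-c[0],P[...,1]-c[1])<.045)&(P[...,2]>z0)&(P[...,2]<z1)
        p=P[m][:,:2]; cp=cam(n)[3][:2,3]; v=(np.mean(p,0)-cp);v/=np.hypot(*v)
        s=circ(p,r,p.mean(0)+.5*r*v); t=np.nanmax(P[...,2][np.hypot(P[...,0]-c[0],P[...,1]-c[1])<.045])
        print(o,n,s.x.round(4),"rms",np.sqrt(np.mean(s.fun**2)).round(4),len(p),t.round(3))
for n in("scene","side"):
    z=np.load(f"pics/{n}0.npz"); P=cloud(n,z["d"]); b={"scene":(246,165),"side":(290,205)}[n]
    q=P[b[1],b[0]]; m=(np.hypot(P[...,0]-q[0],P[...,1]-q[1])<.06)&(P[...,2]>.03)&(P[...,2]<.075); p=P[m][:,:2]
    cp=cam(n)[3][:2,3]; v=p.mean(0)-cp;v/=np.hypot(*v); s=circ(p,.027,p.mean(0)+.015*v); print("bottle",n,s.x.round(4),np.sqrt(np.mean(s.fun**2)).round(4),len(p))
```

```text
box scene [ 0.4505 -0.2059] rms 0.0011 347 0.086
box side [ 0.4494 -0.2027] rms 0.0012 174 0.088
mill scene [ 0.5988 -0.2665] rms 0.0008 268 0.128
mill side [ 0.5978 -0.2631] rms 0.0013 100 0.13
vase scene [0.4395 0.1864] rms 0.0012 59 0.107
vase side [0.4382 0.1906] rms 0.0006 121 0.111
candle scene [0.5883 0.2976] rms 0.0019 169 0.104
candle side [0.5871 0.3009] rms 0.0006 143 0.107
bottle scene [0.4503 0.0061] 0.0012 430
bottle side [0.4486 0.0099] 0.0009 307
```

Units first: shifts go in shares of 75 cm and turns go in shares of 360 degrees. So -26.5 cm is -0.3533, -2.7 cm is -0.036.

jog_arm([
  [-0.004, -0.04, 0, 0, 0, 0, 1],
  [-0.0093, -0.0933, 0, 0, 0, 0, 1],
  [-0.0147, -0.1467, 0, 0, 0, 0, 1],
  [-0.02, -0.2, 0, 0, 0, 0, 1],
  [-0.0253, -0.2533, 0, 0, 0, 0, 1],
  [-0.0307, -0.3, 0, 0, 0, 0, 1],
  [-0.0347, -0.34, 0, 0, 0, 0, 1],
  [-0.036, -0.3533, 0, 0, 0, 0, 1],
  [-0.036, -0.3533, 0, 0, 0, 0, 1],
  [-0.036, -0.3533, 0, 0, 0, 0, 1],
])

```text
time_s: 1.35
tool_pos: [0.5985, -0.263, 0.1999]
orientation: [-0.0, 0.706, 0.708, 0.0]
ft_force: [0.4, -0.5, 0.6]
gripper_width: 0.996
finger_force: 0.0
```

Run:
```python
from h import *
from cell import env
print(env.observe()["tool_pos"])
im,d=imaging.snapshot("wrist"); cv2.imwrite("pics/w1.png",im[:,:,::-1]); P=cloud("wrist",d); np.savez("pics/w1.npz",im=im,d=d,P=P)
print(cam("wrist")[3][:3,3])
for nm,z0,z1,r in(("mill",.08,.104,.02),):
    m=(np.hypot(P[...,0]-.598,P[...,1]+.265)<.045)&(P[...,2]>z0)&(P[...,2]<z1); p=P[m][:,:2]; s=circ(p,r,np.array([.598,-.265])); print(s.x,np.sqrt(np.mean(s.fun**2)),len(p))
```

```text
[ 0.59852035 -0.26301918  0.19992563]
[ 0.5989632  -0.1951235   0.38483541]
[ 0.59784946 -0.26352549] 0.00013195729199691467 108
```

View pics/w1.png

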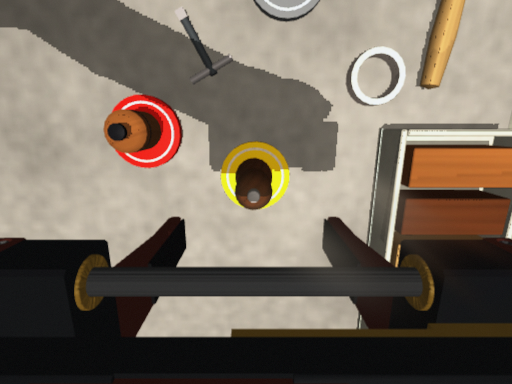

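The wrist view shows the mill at (250,190) on yellow and the box on red at (125,130). The mill agrees to 1.5 mm with the other cameras. Descending and gripping.

Converted, -12.7 cm is -0.1693, -12 cm is -0.16.

jog_arm([
  [0, 0, -0.04, 0, 0, 0, 1],
  [0, 0.0013, -0.08, 0, 0, 0, 1],
  [0, 0.0013, -0.1133, 0, 0, 0, 1],
  [0, 0.0013, -0.14, 0, 0, 0, 1],
  [0, 0.0013, -0.16, 0, 0, 0, 1],
  [0, 0.0013, -0.1693, 0, 0, 0, 1],
  [0, 0.0013, -0.1693, 0, 0, 0, 1],
  [0, 0.0013, -0.1693, 0, 0, 0, -0.3],
  [0, 0.0013, -0.1693, 0, 0, 0, -0.3],
  [0, 0.0013, -0.1693, 0, 0, 0, -1],
], force=20)

```text
time_s: 2.65
tool_pos: [0.5982, -0.2641, 0.0735]
orientation: [0.0, 0.707, 0.707, 0.0]
ft_force: [1.0, -0.1, 0.5]
gripper_width: 0.698
finger_force: 0.0
```

Run:
```python
from h import *
z=np.load("pics/w1.npz"); im,P=z["im"],z["P"]; hsv=cv2.cvtColor(im,cv2.COLOR_RGB2HSV)
for c,q in(("red",(.4525,-.2045)),("yellow",(.6015,-.2645))):
    near=np.hypot(P[...,0]-q[0],P[...,1]-q[1])<.08
    m=near&(P[...,2]>.008)&(P[...,2]<.017)
    hull=cv2.convexHull(np.argwhere(m)[:,::-1].astype(np.int32))[:,0]; k=P[hull[:,1],hull[:,0],:2]; s=circ(k,.0475); print(c,s.x,np.sqrt(np.mean(s.fun**2)),np.median(P[m][:,2]))
```

```text
red [ 0.45137783 -0.20467355] 0.00025499427392711887 0.012675028312819525
yellow [ 0.5995081  -0.26424252] 0.0001920363546504499 0.012601101153625172
```

Converted, 1 cm is 0.0133, 0.6 cm is 0.008.

jog_arm([
  [0, 0, 0, 0, 0, 0, -1],
  [0, 0, 0, 0, 0, 0, -1],
  [0, 0, 0, 0, 0, 0, -1],
  [0, 0, 0, 0, 0, 0, -1],
  [0, 0, 0, 0, 0, 0, -1],
  [0, 0, 0, 0, 0, 0, -1],
  [0, 0, 0.0027, 0, 0, 0, -1],
  [0, 0, 0.008, 0, 0, 0, -1],
  [0, 0, 0.0133, 0, 0, 0, -1],
  [0, 0, 0.0133, 0, 0, 0, -1],
], force=20)

```text
time_s: 3.9
tool_pos: [0.5983, -0.2641, 0.0836]
orientation: [0.0, 0.707, 0.707, 0.0]
ft_force: [-0.1, -0.5, -1.3]
gripper_width: 0.447
finger_force: 20.0
```

Converted, 24.2 cm is 0.3227, 3.9 cm is 0.052.

jog_arm([
  [0, 0, 0.0267, 0, 0, 0, -1],
  [0, 0, 0.06, 0, 0, 0, -1],
  [0.004, 0.02, 0.0867, 0, 0, 0, -1],
  [0.0107, 0.06, 0.0933, 0, 0, 0, -1],
  [0.02, 0.1133, 0.0933, 0, 0, 0, -1],
  [0.0293, 0.1733, 0.0933, 0, 0, 0, -1],
  [0.0387, 0.2333, 0.0933, 0, 0, 0, -1],
  [0.0467, 0.2867, 0.0933, 0, 0, 0, -1],
  [0.052, 0.316, 0.0933, 0, 0, 0, -1],
  [0.0533, 0.3227, 0.0933, 0, 0, 0, -1],
])

```text
time_s: 5.15
tool_pos: [0.6381, -0.0202, 0.1531]
orientation: [-0.0, 0.706, 0.708, 0.0]
ft_force: [0.4, 0.6, -1.2]
gripper_width: 0.449
finger_force: 20.0
```

Converted, -7.8 cm is -0.104, -7.7 cm is -0.1027.

jog_arm([
  [0, 0, 0, 0, 0, 0, -1],
  [0, 0, -0.0267, 0, 0, 0, -1],
  [0, 0, -0.0533, 0, 0, 0, -1],
  [0, 0, -0.076, 0, 0, 0, -1],
  [0, 0, -0.0907, 0, 0, 0, -1],
  [0, 0, -0.0987, 0, 0, 0, -1],
  [0, 0, -0.1013, 0, 0, 0, -1],
  [0, 0, -0.1027, 0, 0, 0, -1],
  [0, 0, -0.104, 0, 0, 0, -1],
  [0, 0, -0.104, 0, 0, 0, -1],
])

```text
time_s: 6.4
tool_pos: [0.6381, -0.022, 0.0753]
orientation: [0.0, 0.707, 0.707, 0.0]
ft_force: [-0.1, -0.8, -0.8]
gripper_width: 0.442
finger_force: 20.0
```

Converted, -0.2 cm is -0.0027, -0.15 cm is -0.002.

jog_arm([
  [0, 0, -0.0013, 0, 0, 0, -1],
  [0, 0, -0.002, 0, 0, 0, -1],
  [0, 0, -0.0027, 0, 0, 0, -1],
  [0, 0, -0.0027, 0, 0, 0, -1],
])

```text
time_s: 6.9
tool_pos: [0.638, -0.022, 0.0731]
orientation: [0.0, 0.707, 0.707, 0.0]
ft_force: [0.6, -0.7, -1.6]
gripper_width: 0.446
finger_force: 20.0
```

Converted, -0.1 cm is -0.0013, -0.05 cm is -0.0007.

jog_arm([
  [0, 0, -0.0007, 0, 0, 0, -1],
  [0, 0, -0.0013, 0, 0, 0, -1],
  [0, 0, -0.0013, 0, 0, 0, -1],
])

```text
time_s: 7.28
tool_pos: [0.6382, -0.022, 0.0731]
orientation: [0.0, 0.707, 0.707, 0.0]
ft_force: [-2.6, -0.7, 6.5]
gripper_width: 0.448
finger_force: 20.0
```

Converted, 12.8 cm is 0.1707, 9 cm is 0.12.

jog_arm([
  [0, 0, 0, 0, 0, 0, 0.1],
  [0, 0, 0, 0, 0, 0, 1],
  [0, 0, 0, 0, 0, 0, 1],
  [0, 0, 0, 0, 0, 0, 1],
  [0, 0, 0, 0, 0, 0, 1],
  [0, 0, 0.0267, 0, 0, 0, 1],
  [0, 0, 0.0667, 0, 0, 0, 1],
  [0, 0, 0.12, 0, 0, 0, 1],
  [0, 0, 0.1707, 0, 0, 0, 1],
  [0, 0, 0.1707, 0, 0, 0, 1],
])

```text
time_s: 8.52
tool_pos: [0.6399, -0.022, 0.2036]
orientation: [0.002, 0.707, 0.707, 0.002]
ft_force: [0.2, 0.7, 0.4]
gripper_width: 0.999
finger_force: 0.0
```

Converted, -18.8 cm is -0.2507, -18.4 cm is -0.2453.

jog_arm([
  [-0.012, -0.02, 0, 0, 0, 0, 1],
  [-0.0373, -0.0467, 0, 0, 0, 0, 1],
  [-0.0667, -0.08, 0, 0, 0, 0, 1],
  [-0.1067, -0.1133, 0, 0, 0, 0, 1],
  [-0.1467, -0.1467, 0, 0, 0, 0, 1],
  [-0.1867, -0.18, 0, 0, 0, 0, 1],
  [-0.224, -0.2133, 0, 0, 0, 0, 1],
  [-0.2453, -0.236, 0, 0, 0, 0, 1],
  [-0.2507, -0.2427, 0, 0, 0, 0, 1],
  [-0.2507, -0.2427, 0, 0, 0, 0, 1],
])

```text
time_s: 9.78
tool_pos: [0.4496, -0.2041, 0.1994]
orientation: [-0.0, 0.707, 0.707, -0.0]
ft_force: [-0.0, 0.2, -0.5]
gripper_width: 0.998
finger_force: 0.0
```

Run:
```python
from h import *
from cell import env
print(env.observe()["tool_pos"])
im,d=imaging.snapshot("wrist"); cv2.imwrite("pics/w2.png",im[:,:,::-1]); P=cloud("wrist",d)
q=(.45,-.204)
m=(np.hypot(P[...,0]-q[0],P[...,1]-q[1])<.04)&(P[...,2]>.02)&(P[...,2]<.055); p=P[m][:,:2]; s=circ(p,.025,np.array(q)); print(s.x,np.sqrt(np.mean(s.fun**2)),len(p))
z=P[np.hypot(P[...,0]-q[0],P[...,1]-q[1])<.04]; print(np.nanmax(z[:,2]))
im,d=imaging.snapshot("scene"); cv2.imwrite("pics/s2.png",im[:,:,::-1]); P=cloud("scene",d);q=(.638,-.022)
m=(np.hypot(P[...,0]-q[0],P[...,1]-q[1])<.04)&(P[...,2]>.08)&(P[...,2]<.104);p=P[m][:,:2]; print("mill",circ(p,.02,np.array(q)).x)
```

```text
[ 0.44955014 -0.20405754  0.19944169]
[ 0.44995488 -0.20222529] 0.00019823252772095202 101
0.34437504856643375
mill [ 0.63882683 -0.02442679]
```

View pics/s2.png

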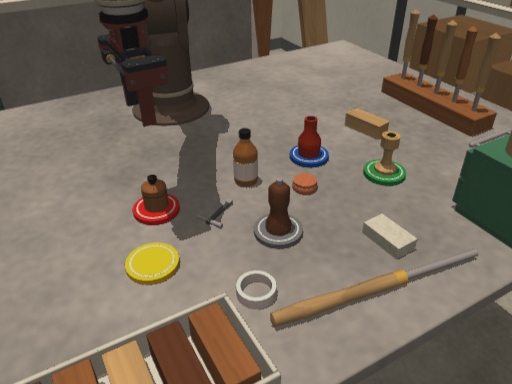

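The mill stands upright on grey (278,215), and yellow is free at (152,262). Next the box.

Converted, -17.5 cm is -0.2333, -17 cm is -0.2267.

jog_arm([
  [0, 0.0013, -0.0533, 0, 0, 0, 1],
  [0, 0.0013, -0.1067, 0, 0, 0, 1],
  [0, 0.0013, -0.1533, 0, 0, 0, 1],
  [0, 0.0013, -0.1867, 0, 0, 0, 1],
  [0, 0.0013, -0.2107, 0, 0, 0, 1],
  [0, 0.0013, -0.2267, 0, 0, 0, 1],
  [0, 0.0013, -0.2333, 0, 0, 0, 1],
  [0, 0.0013, -0.2333, 0, 0, 0, 1],
  [0, 0.0013, -0.2333, 0, 0, 0, -0.3],
  [0, 0.0013, -0.2333, 0, 0, 0, -1],
], force=20)

```text
time_s: 11.12
tool_pos: [0.4504, -0.2032, 0.0256]
orientation: [0.0, 0.707, 0.707, 0.0]
ft_force: [-0.9, -0.4, 0.6]
gripper_width: 0.811
finger_force: 0.0
```

jog_arm([
  [0, 0, 0, 0, 0, 0, -1],
  [0, 0, 0, 0, 0, 0, -1],
  [0, 0, 0, 0, 0, 0, -1],
  [0, 0, 0, 0, 0, 0, -1],
  [0, 0, 0, 0, 0, 0, -1],
  [0, 0, 0, 0, 0, 0, -1],
  [0, 0, 0.0027, 0, 0, 0, -1],
  [0, 0, 0.008, 0, 0, 0, -1],
  [0, 0, 0.0133, 0, 0, 0, -1],
  [0, 0, 0.0133, 0, 0, 0, -1],
], force=20)

```text
time_s: 12.38
tool_pos: [0.4503, -0.2031, 0.0354]
orientation: [0.0, 0.707, 0.707, 0.0]
ft_force: [-0.7, 0.2, -1.6]
gripper_width: 0.562
finger_force: 20.0
```

Converted, 15 cm is 0.2, -6.1 cm is -0.0813.

jog_arm([
  [0, 0, 0.0267, 0, 0, 0, -1],
  [0, 0, 0.0533, 0, 0, 0, -1],
  [0.0133, -0.0053, 0.0733, 0, 0, 0, -1],
  [0.0467, -0.0187, 0.08, 0, 0, 0, -1],
  [0.0867, -0.036, 0.08, 0, 0, 0, -1],
  [0.1267, -0.052, 0.08, 0, 0, 0, -1],
  [0.1667, -0.068, 0.08, 0, 0, 0, -1],
  [0.1933, -0.0787, 0.08, 0, 0, 0, -1],
  [0.2, -0.0813, 0.08, 0, 0, 0, -1],
  [0.2, -0.0813, 0.08, 0, 0, 0, -1],
])

```text
time_s: 13.62
tool_pos: [0.5993, -0.2638, 0.0946]
orientation: [-0.0, 0.707, 0.707, -0.0]
ft_force: [-0.2, 0.3, -0.9]
gripper_width: 0.56
finger_force: 20.0
```

Converted, -7 cm is -0.0933, -6.9 cm is -0.092.

jog_arm([
  [0, 0, -0.02, 0, 0, 0, -1],
  [0, 0, -0.044, 0, 0, 0, -1],
  [0, 0, -0.0667, 0, 0, 0, -1],
  [0, 0, -0.08, 0, 0, 0, -1],
  [0, 0, -0.0867, 0, 0, 0, -1],
  [0, 0, -0.0907, 0, 0, 0, -1],
  [0, 0, -0.092, 0, 0, 0, -1],
  [0, 0, -0.0933, 0, 0, 0, -1],
  [0, 0, -0.0933, 0, 0, 0, -1],
  [0, 0, -0.0933, 0, 0, 0, -1],
])

```text
time_s: 14.88
tool_pos: [0.6001, -0.2641, 0.0253]
orientation: [0.0, 0.707, 0.707, 0.0]
ft_force: [-0.5, 0.5, -0.3]
gripper_width: 0.561
finger_force: 20.0
```

Converted, -0.1 cm is -0.0013, -0.05 cm is -0.0007.

jog_arm([
  [0, 0, -0.0007, 0, 0, 0, -1],
  [0, 0, -0.0007, 0, 0, 0, -1],
  [0, 0, -0.0013, 0, 0, 0, -1],
  [0, 0, -0.0013, 0, 0, 0, -1],
])

```text
time_s: 15.38
tool_pos: [0.6002, -0.2641, 0.0253]
orientation: [0.0, 0.707, 0.707, 0.0]
ft_force: [-2.7, 1.8, 10.5]
gripper_width: 0.56
finger_force: 20.0
```

Converted, 17.6 cm is 0.2347, 16 cm is 0.2133.

jog_arm([
  [0, 0, 0, 0, 0, 0, 0.25],
  [0, 0, 0, 0, 0, 0, 1],
  [0, 0, 0, 0, 0, 0, 1],
  [0, 0, 0, 0, 0, 0, 1],
  [0, 0, 0, 0, 0, 0, 1],
  [0, 0, 0.0267, 0, 0, 0, 1],
  [0, 0, 0.08, 0, 0, 0, 1],
  [0, 0, 0.1467, 0, 0, 0, 1],
  [0, 0, 0.2133, 0, 0, 0, 1],
  [0, 0, 0.2347, 0, 0, 0, 1],
])

```text
time_s: 16.62
tool_pos: [0.6016, -0.2648, 0.2055]
orientation: [0.003, 0.707, 0.707, 0.002]
ft_force: [-0.4, -0.3, -0.1]
gripper_width: 0.999
finger_force: 0.0
```

Converted, 24.2 cm is 0.3227, 23.7 cm is 0.316.

jog_arm([
  [0.004, 0.0267, 0, 0, 0, 0, 1],
  [0.0107, 0.0667, 0, 0, 0, 0, 1],
  [0.0173, 0.1133, 0, 0, 0, 0, 1],
  [0.024, 0.16, 0, 0, 0, 0, 1],
  [0.0307, 0.2067, 0, 0, 0, 0, 1],
  [0.0373, 0.2467, 0, 0, 0, 0, 1],
  [0.044, 0.2867, 0, 0, 0, 0, 1],
  [0.0493, 0.316, 0, 0, 0, 0, 1],
  [0.0507, 0.3227, 0, 0, 0, 0, 1],
  [0.0507, 0.3227, 0, 0, 0, 0, 1],
])

```text
time_s: 17.88
tool_pos: [0.6377, -0.0224, 0.1996]
orientation: [-0.0, 0.707, 0.707, -0.0]
ft_force: [0.7, 0.1, 1.0]
gripper_width: 1.003
finger_force: 0.0
```

```bash
cat >> h.py <<'E'
def obj(n,d,q,z0,z1,r):
    P=cloud(n,d); m=(np.hypot(P[...,0]-q[0],P[...,1]-q[1])<.045)&(P[...,2]>z0)&(P[...,2]<z1); p=P[m][:,:2]
    s=circ(p,r,np.array(q)); return s.x.round(4),np.sqrt(np.mean(s.fun**2)).round(4),len(p)
def rnd(n,d,q):
    P=cloud(n,d); m=(np.hypot(P[...,0]-q[0],P[...,1]-q[1])<.08)&(P[...,2]>.008)&(P[...,2]<.017)
    h=cv2.convexHull(np.argwhere(m)[:,::-1].astype(np.int32))[:,0]; s=circ(P[h[:,1],h[:,0],:2],.0475); return s.x.round(4),np.sqrt(np.mean(s.fun**2)).round(4)
E
python3 - <<'E'
from h import *
im,d=imaging.snapshot("wrist"); print("mill w",obj("wrist",d,(.638,-.022),.08,.104,.02))
cv2.imwrite("pics/w3.png",im[:,:,::-1])
im,d=imaging.snapshot("side"); print("box",obj("side",d,(.6,-.264),.02,.055,.025))
E
```

```text
mill w (array([ 0.6379, -0.0224]), np.float64(0.0001), 102)
box (array([ 0.6   , -0.2639]), np.float64(0.0013), 166)
```

View pics/w3.png

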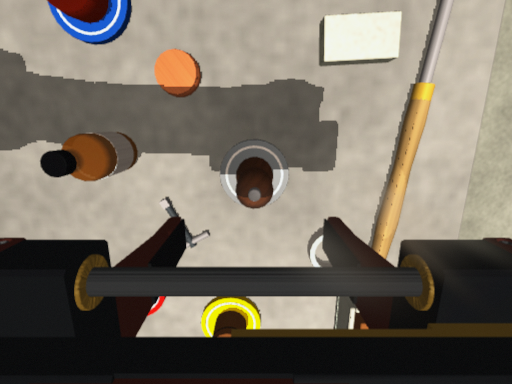

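The mill is centred on grey at (253,180) and the box is on yellow at (230,318). Next I grip the mill.

Converted, -12.7 cm is -0.1693, -12 cm is -0.16.

jog_arm([
  [0, 0, -0.04, 0, 0, 0, 1],
  [0, 0, -0.08, 0, 0, 0, 1],
  [0, 0, -0.1133, 0, 0, 0, 1],
  [0, 0, -0.14, 0, 0, 0, 1],
  [0, 0, -0.16, 0, 0, 0, 1],
  [0, 0, -0.1693, 0, 0, 0, 1],
  [0, 0, -0.1693, 0, 0, 0, 1],
  [0, 0, -0.1693, 0, 0, 0, -0.3],
  [0, 0, -0.1693, 0, 0, 0, -0.3],
  [0, 0, -0.1693, 0, 0, 0, -1],
], force=20)

```text
time_s: 19.23
tool_pos: [0.6383, -0.022, 0.0735]
orientation: [0.0, 0.707, 0.707, 0.0]
ft_force: [-0.2, -0.2, -0.4]
gripper_width: 0.699
finger_force: 0.0
```

jog_arm([
  [0, 0, 0, 0, 0, 0, -1],
  [0, 0, 0, 0, 0, 0, -1],
  [0, 0, 0, 0, 0, 0, -1],
  [0, 0, 0, 0, 0, 0, -1],
  [0, 0, 0, 0, 0, 0, -1],
  [0, 0, 0, 0, 0, 0, -1],
  [0, 0, 0.0027, 0, 0, 0, -1],
  [0, 0, 0.008, 0, 0, 0, -1],
  [0, 0, 0.0133, 0, 0, 0, -1],
  [0, 0, 0.0133, 0, 0, 0, -1],
], force=20)

```text
time_s: 20.48
tool_pos: [0.6383, -0.022, 0.0836]
orientation: [0.0, 0.707, 0.707, 0.0]
ft_force: [0.8, -0.7, -1.6]
gripper_width: 0.447
finger_force: 20.0
```

Converted, -18.6 cm is -0.248, -18.2 cm is -0.2427.

jog_arm([
  [0, 0, 0.0267, 0, 0, 0, -1],
  [0, 0, 0.06, 0, 0, 0, -1],
  [-0.0133, -0.0133, 0.0867, 0, 0, 0, -1],
  [-0.0467, -0.0467, 0.0933, 0, 0, 0, -1],
  [-0.0867, -0.0867, 0.0933, 0, 0, 0, -1],
  [-0.1333, -0.1333, 0.0933, 0, 0, 0, -1],
  [-0.18, -0.18, 0.0933, 0, 0, 0, -1],
  [-0.224, -0.22, 0.0933, 0, 0, 0, -1],
  [-0.2453, -0.24, 0.0933, 0, 0, 0, -1],
  [-0.248, -0.2427, 0.0933, 0, 0, 0, -1],
])

```text
time_s: 21.72
tool_pos: [0.4503, -0.2056, 0.1535]
orientation: [0.0, 0.708, 0.706, -0.0]
ft_force: [0.2, 0.0, -1.5]
gripper_width: 0.442
finger_force: 20.0
```

Converted, -8 cm is -0.1067, -7.9 cm is -0.1053.

jog_arm([
  [0, 0, 0, 0, 0, 0, -1],
  [0, 0, -0.0267, 0, 0, 0, -1],
  [0, 0, -0.0533, 0, 0, 0, -1],
  [0, 0, -0.076, 0, 0, 0, -1],
  [0, 0, -0.0907, 0, 0, 0, -1],
  [0, 0, -0.0987, 0, 0, 0, -1],
  [0, 0, -0.1027, 0, 0, 0, -1],
  [0, 0, -0.1053, 0, 0, 0, -1],
  [0, 0, -0.1067, 0, 0, 0, -1],
  [0, 0, -0.1067, 0, 0, 0, -1],
])

```text
time_s: 22.98
tool_pos: [0.4521, -0.2041, 0.0733]
orientation: [0.0, 0.707, 0.707, 0.0]
ft_force: [-0.3, -0.2, -1.5]
gripper_width: 0.449
finger_force: 20.0
```

jog_arm([
  [0, 0, -0.0007, 0, 0, 0, -1],
  [0, 0, -0.0007, 0, 0, 0, -1],
  [0, 0, -0.0013, 0, 0, 0, -1],
  [0, 0, -0.0013, 0, 0, 0, -1],
])

```text
time_s: 23.48
tool_pos: [0.4522, -0.2041, 0.0729]
orientation: [0.0, 0.707, 0.707, 0.0]
ft_force: [-3.5, 0.6, 10.9]
gripper_width: 0.444
finger_force: 20.0
```

Converted, 12.8 cm is 0.1707, 9 cm is 0.12.

jog_arm([
  [0, 0, 0, 0, 0, 0, 0.1],
  [0, 0, 0, 0, 0, 0, 1],
  [0, 0, 0, 0, 0, 0, 1],
  [0, 0, 0, 0, 0, 0, 1],
  [0, 0, 0, 0, 0, 0, 1],
  [0, 0, 0.0267, 0, 0, 0, 1],
  [0, 0, 0.0667, 0, 0, 0, 1],
  [0, 0, 0.12, 0, 0, 0, 1],
  [0, 0, 0.1707, 0, 0, 0, 1],
  [0, 0, 0.1707, 0, 0, 0, 1],
])

```text
time_s: 24.72
tool_pos: [0.4537, -0.2047, 0.2028]
orientation: [0.002, 0.707, 0.707, 0.001]
ft_force: [0.2, -0.4, -0.4]
gripper_width: 1.001
finger_force: 0.0
```

Converted, 37.5 cm is 0.5, 33.5 cm is 0.4467.

jog_arm([
  [0.0067, 0.0267, 0, 0, 0, 0, 1],
  [0.02, 0.0733, 0, 0, 0, 0, 1],
  [0.0347, 0.1267, 0, 0, 0, 0, 1],
  [0.0493, 0.18, 0, 0, 0, 0, 1],
  [0.064, 0.2333, 0, 0, 0, 0, 1],
  [0.0787, 0.2867, 0, 0, 0, 0, 1],
  [0.0933, 0.34, 0, 0, 0, 0, 1],
  [0.108, 0.3933, 0, 0, 0, 0, 1],
  [0.1227, 0.4467, 0, 0, 0, 0, 1],
  [0.1373, 0.5, 0, 0, 0, 0, 1],
])

```text
time_s: 25.98
tool_pos: [0.5547, 0.1721, 0.1987]
orientation: [-0.0, 0.707, 0.707, -0.001]
ft_force: [0.4, 0.1, -0.4]
gripper_width: 0.998
finger_force: 0.0
```

Converted, 12.8 cm is 0.1707, 11.3 cm is 0.1507.

jog_arm([
  [0.0133, 0.0533, 0, 0, 0, 0, 1],
  [0.0267, 0.1067, 0, 0, 0, 0, 1],
  [0.0387, 0.1507, 0, 0, 0, 0, 1],
  [0.044, 0.1707, 0, 0, 0, 0, 1],
  [0.044, 0.1707, 0, 0, 0, 0, 1],
  [0.044, 0.1707, 0, 0, 0, 0, 1],
])

```text
time_s: 26.72
tool_pos: [0.5881, 0.2971, 0.1998]
orientation: [0.0, 0.708, 0.707, -0.001]
ft_force: [0.2, 0.2, 0.5]
gripper_width: 0.997
finger_force: 0.0
```

Run:
```python
from h import *
im,d=imaging.snapshot("wrist"); cv2.imwrite("pics/w4.png",im[:,:,::-1])
print("candle",obj("wrist",d,(.588,.299),.082,.1,.02)); print("green",rnd("wrist",d,(.588,.298)),"blue",rnd("wrist",d,(.4385,.1895)))
print("vase",obj("wrist",d,(.439,.1885),.078,.104,.015))
im,d=imaging.snapshot("scene"); cv2.imwrite("pics/s4.png",im[:,:,::-1]);print("mill",obj("scene",d,(.4515,-.2045),.08,.104,.02))
im,d=imaging.snapshot("side");print("mill",obj("side",d,(.4515,-.2045),.08,.104,.02))
```

```text
candle (array([0.5876, 0.3006]), np.float64(0.0001), 74)
green (array([0.5884, 0.2995]), np.float64(0.0002)) blue (array([0.438, 0.193]), np.float64(0.0002))
vase (array([0.439 , 0.1885]), np.float64(nan), 0)
mill (array([ 0.4531, -0.2067]), np.float64(0.0011), 208)
mill (array([ 0.4521, -0.2037]), np.float64(0.0011), 108)
  return _methods._mean(a, axis=axis, dtype=dtype,
  ret = ret.dtype.type(ret / rcount)
```

View pics/s4.png

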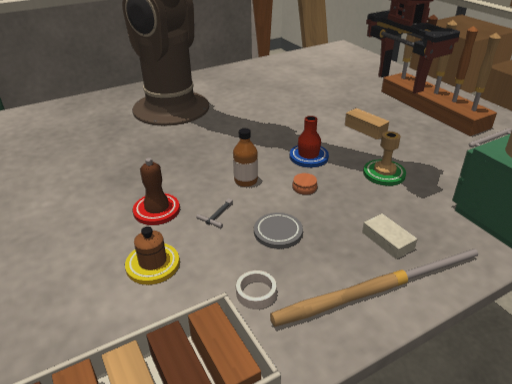

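View pics/w4.png

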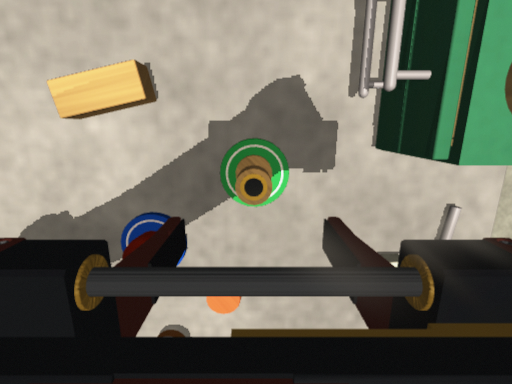

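Mill (153,190) on red and box (150,250) on yellow stand upright. The candlestick is at wrist pixel (253,180). I'll check clearance to the green cabinet first.

Run:
```python
from h import *
z=np.load("pics/side0.npz");P=cloud("side",z["d"])
for a,b in((.0,.13),(.13,.4)):
  m=(P[...,2]>max(a,.02))&(P[...,2]<b)&(P[...,1]>.1)&(P[...,0]>.66)&(P[...,1]<.6)
  for y in np.arange(.1,.6,.05):
    k=m&(P[...,1]>y)&(P[...,1]<y+.05)
    if k.sum()>3: print(a,y.round(2),np.percentile(P[k][:,0],1).round(3),P[k][:,2].max().round(3),k.sum())
```

```text
0.0 0.1 0.719 0.035 392
0.0 0.15 0.718 0.033 390
0.0 0.2 0.866 0.023 31
0.0 0.3 0.748 0.13 266
0.0 0.35 0.713 0.13 910
0.0 0.4 0.708 0.13 1420
0.0 0.45 0.708 0.13 1604
0.0 0.5 0.708 0.13 1326
0.13 0.3 0.749 0.154 575
0.13 0.35 0.748 0.229 1970
0.13 0.4 0.749 0.228 2291
0.13 0.45 0.748 0.154 1093
0.13 0.5 0.747 0.15 186
```

Converted, -13 cm is -0.1733, -12.3 cm is -0.164.

jog_arm([
  [0, 0.0013, -0.04, 0, 0, 0, 1],
  [0, 0.0013, -0.08, 0, 0, 0, 1],
  [0, 0.0013, -0.1133, 0, 0, 0, 1],
  [0, 0.0013, -0.1427, 0, 0, 0, 1],
  [0, 0.0013, -0.164, 0, 0, 0, 1],
  [0, 0.0013, -0.1733, 0, 0, 0, 1],
  [0, 0.0013, -0.1733, 0, 0, 0, 1],
  [0, 0.0013, -0.1733, 0, 0, 0, -0.3],
  [0, 0.0013, -0.1733, 0, 0, 0, -0.3],
  [0, 0.0013, -0.1733, 0, 0, 0, -1],
], force=20)

```text
time_s: 28.12
tool_pos: [0.5882, 0.3001, 0.0705]
orientation: [0.0, 0.707, 0.707, 0.0]
ft_force: [-0.3, -0.2, 0.2]
gripper_width: 0.697
finger_force: 0.0
```

Converted, 1 cm is 0.0133, 0.6 cm is 0.008.

jog_arm([
  [0, 0, 0, 0, 0, 0, -1],
  [0, 0, 0, 0, 0, 0, -1],
  [0, 0, 0, 0, 0, 0, -1],
  [0, 0, 0, 0, 0, 0, -1],
  [0, 0, 0, 0, 0, 0, -1],
  [0, 0, 0, 0, 0, 0, -1],
  [0, 0, 0.0027, 0, 0, 0, -1],
  [0, 0, 0.008, 0, 0, 0, -1],
  [0, 0, 0.0133, 0, 0, 0, -1],
  [0, 0, 0.0133, 0, 0, 0, -1],
], force=20)

```text
time_s: 29.38
tool_pos: [0.5883, 0.3001, 0.0806]
orientation: [0.0, 0.707, 0.707, 0.0]
ft_force: [-0.0, -0.3, -1.2]
gripper_width: 0.445
finger_force: 20.0
```

Converted, -31.5 cm is -0.42, -28.5 cm is -0.38.

jog_arm([
  [0, 0, 0.0267, 0, 0, 0, -1],
  [0, 0, 0.06, 0, 0, 0, -1],
  [0.0027, -0.02, 0.0867, 0, 0, 0, -1],
  [0.0093, -0.06, 0.0933, 0, 0, 0, -1],
  [0.0187, -0.12, 0.0933, 0, 0, 0, -1],
  [0.0293, -0.1867, 0.0933, 0, 0, 0, -1],
  [0.04, -0.2533, 0.0933, 0, 0, 0, -1],
  [0.0507, -0.32, 0.0933, 0, 0, 0, -1],
  [0.06, -0.38, 0.0933, 0, 0, 0, -1],
  [0.0653, -0.42, 0.0933, 0, 0, 0, -1],
])

```text
time_s: 30.62
tool_pos: [0.637, -0.0196, 0.1512]
orientation: [0.001, 0.708, 0.706, -0.0]
ft_force: [0.1, 0.4, -1.9]
gripper_width: 0.451
finger_force: 20.0
```

jog_arm([
  [0.0013, -0.0093, 0, 0, 0, 0, -1],
  [0.0013, -0.0093, -0.0133, 0, 0, 0, -1],
  [0.0013, -0.0093, -0.04, 0, 0, 0, -1],
  [0.0013, -0.0093, -0.0667, 0, 0, 0, -1],
  [0.0013, -0.0093, -0.0867, 0, 0, 0, -1],
  [0.0013, -0.0093, -0.0973, 0, 0, 0, -1],
  [0.0013, -0.0093, -0.1027, 0, 0, 0, -1],
  [0.0013, -0.0093, -0.1053, 0, 0, 0, -1],
  [0.0013, -0.0093, -0.1067, 0, 0, 0, -1],
  [0.0013, -0.0093, -0.1067, 0, 0, 0, -1],
])

```text
time_s: 31.88
tool_pos: [0.6382, -0.0221, 0.0704]
orientation: [0.0, 0.707, 0.707, 0.0]
ft_force: [-0.5, -0.8, -0.9]
gripper_width: 0.446
finger_force: 20.0
```

Converted, -0.1 cm is -0.0013, -0.05 cm is -0.0007.

jog_arm([
  [0, 0, -0.0007, 0, 0, 0, -1],
  [0, 0, -0.0007, 0, 0, 0, -1],
  [0, 0, -0.0013, 0, 0, 0, -1],
  [0, 0, -0.0013, 0, 0, 0, -1],
])

```text
time_s: 32.38
tool_pos: [0.6383, -0.0221, 0.07]
orientation: [0.0, 0.707, 0.707, 0.0]
ft_force: [-2.2, 1.0, 7.5]
gripper_width: 0.447
finger_force: 20.0
```

Converted, 13.1 cm is 0.1747, 9 cm is 0.12.

jog_arm([
  [0, 0, 0, 0, 0, 0, 0.1],
  [0, 0, 0, 0, 0, 0, 1],
  [0, 0, 0, 0, 0, 0, 1],
  [0, 0, 0, 0, 0, 0, 1],
  [0, 0, 0, 0, 0, 0, 1],
  [0, 0, 0.0267, 0, 0, 0, 1],
  [0, 0, 0.0667, 0, 0, 0, 1],
  [0, 0, 0.12, 0, 0, 0, 1],
  [0, 0, 0.1747, 0, 0, 0, 1],
  [0, 0, 0.1747, 0, 0, 0, 1],
])

```text
time_s: 33.62
tool_pos: [0.6401, -0.022, 0.2039]
orientation: [0.002, 0.707, 0.707, 0.002]
ft_force: [-0.1, 0.4, -0.2]
gripper_width: 1.003
finger_force: 0.0
```

Converted, 21.2 cm is 0.2827, 20.9 cm is 0.2787.

jog_arm([
  [-0.0133, 0.0147, 0, 0, 0, 0, 1],
  [-0.04, 0.0427, 0, 0, 0, 0, 1],
  [-0.08, 0.0853, 0, 0, 0, 0, 1],
  [-0.12, 0.128, 0, 0, 0, 0, 1],
  [-0.16, 0.1707, 0, 0, 0, 0, 1],
  [-0.2, 0.2133, 0, 0, 0, 0, 1],
  [-0.24, 0.256, 0, 0, 0, 0, 1],
  [-0.2613, 0.2787, 0, 0, 0, 0, 1],
  [-0.2653, 0.2827, 0, 0, 0, 0, 1],
  [-0.2653, 0.2827, 0, 0, 0, 0, 1],
])

```text
time_s: 34.88
tool_pos: [0.4387, 0.1894, 0.1994]
orientation: [-0.0, 0.707, 0.707, -0.001]
ft_force: [0.4, 0.1, 0.5]
gripper_width: 1.006
finger_force: 0.0
```

Run:
```python
from h import *
im,d=imaging.snapshot("wrist"); cv2.imwrite("pics/w5.png",im[:,:,::-1])
print("vase",obj("wrist",d,(.439,.190),.08,.1,.015)); print("blue",rnd("wrist",d,(.4385,.191)),"green",rnd("wrist",d,(.588,.299)))
im,d=imaging.snapshot("side"); cv2.imwrite("pics/d5.png",im[:,:,::-1]);print("candle",obj("side",d,(.638,-.022),.082,.1,.02))
```

```text
vase (array([0.4392, 0.19  ]), np.float64(0.0001), 76)
blue (array([0.4383, 0.1923]), np.float64(0.0002)) green (array([0.5887, 0.2988]), np.float64(0.0003))
candle (array([ 0.6375, -0.0211]), np.float64(0.0008), 44)
```

View pics/w5.png

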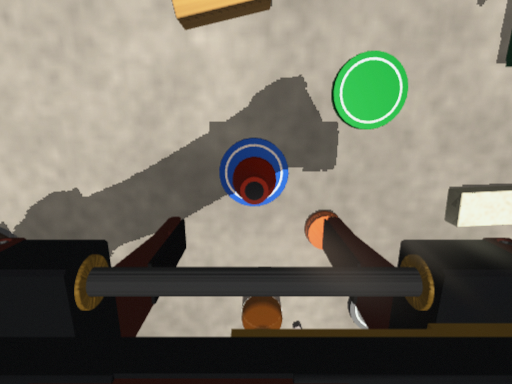

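The vase at (253,185) is right below the tool on blue, and green at (370,90) is free.

jog_arm([
  [0, 0, -0.04, 0, 0, 0, 1],
  [0, 0, -0.08, 0, 0, 0, 1],
  [0, 0, -0.1133, 0, 0, 0, 1],
  [0, 0, -0.14, 0, 0, 0, 1],
  [0, 0, -0.1613, 0, 0, 0, 1],
  [0, 0, -0.1707, 0, 0, 0, 1],
  [0, 0, -0.1707, 0, 0, 0, 1],
  [0, 0, -0.1707, 0, 0, 0, -0.3],
  [0, 0, -0.1707, 0, 0, 0, -0.3],
  [0, 0, -0.1707, 0, 0, 0, -1],
], force=20)

```text
time_s: 36.22
tool_pos: [0.4392, 0.1901, 0.0724]
orientation: [0.0, 0.707, 0.707, 0.0]
ft_force: [0.0, 0.7, -0.1]
gripper_width: 0.696
finger_force: 0.0
```

Converted, 1 cm is 0.0133, 0.4 cm is 0.0053.

jog_arm([
  [0, 0, 0, 0, 0, 0, -1],
  [0, 0, 0, 0, 0, 0, -1],
  [0, 0, 0, 0, 0, 0, -1],
  [0, 0, 0, 0, 0, 0, -1],
  [0, 0, 0, 0, 0, 0, -1],
  [0, 0, 0, 0, 0, 0, -1],
  [0, 0, 0, 0, 0, 0, -1],
  [0, 0, 0.0053, 0, 0, 0, -1],
  [0, 0, 0.0133, 0, 0, 0, -1],
  [0, 0, 0.0133, 0, 0, 0, -1],
], force=20)

```text
time_s: 37.48
tool_pos: [0.4394, 0.1902, 0.0827]
orientation: [0.0, 0.707, 0.707, 0.001]
ft_force: [-0.6, -0.5, -1.7]
gripper_width: 0.337
finger_force: 20.0
```

Converted, 15 cm is 0.2, 10.9 cm is 0.1453.

jog_arm([
  [0, 0, 0.0267, 0, 0, 0, -1],
  [0, 0, 0.0533, 0, 0, 0, -1],
  [0.0093, 0.0067, 0.0667, 0, 0, 0, -1],
  [0.0333, 0.024, 0.0667, 0, 0, 0, -1],
  [0.0667, 0.048, 0.0667, 0, 0, 0, -1],
  [0.1067, 0.0773, 0.0667, 0, 0, 0, -1],
  [0.1467, 0.1067, 0.0667, 0, 0, 0, -1],
  [0.1827, 0.1333, 0.0667, 0, 0, 0, -1],
  [0.2, 0.1453, 0.0667, 0, 0, 0, -1],
  [0.2, 0.1453, 0.0667, 0, 0, 0, -1],
])

```text
time_s: 38.72
tool_pos: [0.5893, 0.2997, 0.1308]
orientation: [-0.0, 0.707, 0.707, -0.0]
ft_force: [0.6, -0.4, -2.3]
gripper_width: 0.336
finger_force: 20.0
```

Converted, -6 cm is -0.08, -5.9 cm is -0.0787.

jog_arm([
  [0, 0, 0, 0, 0, 0, -1],
  [0, 0, -0.0133, 0, 0, 0, -1],
  [0, 0, -0.0333, 0, 0, 0, -1],
  [0, 0, -0.0533, 0, 0, 0, -1],
  [0, 0, -0.0667, 0, 0, 0, -1],
  [0, 0, -0.0733, 0, 0, 0, -1],
  [0, 0, -0.0773, 0, 0, 0, -1],
  [0, 0, -0.0787, 0, 0, 0, -1],
  [0, 0, -0.08, 0, 0, 0, -1],
  [0, 0, -0.08, 0, 0, 0, -1],
])

```text
time_s: 39.98
tool_pos: [0.5891, 0.299, 0.0723]
orientation: [0.0, 0.707, 0.707, 0.0]
ft_force: [-0.1, 0.9, -0.7]
gripper_width: 0.333
finger_force: 20.0
```

jog_arm([
  [0, 0, -0.0007, 0, 0, 0, -1],
  [0, 0, -0.0007, 0, 0, 0, -1],
  [0, 0, -0.0013, 0, 0, 0, -1],
  [0, 0, -0.0013, 0, 0, 0, -1],
])

```text
time_s: 40.48
tool_pos: [0.5893, 0.2992, 0.0721]
orientation: [0.0, 0.707, 0.707, 0.001]
ft_force: [-1.8, -1.0, 6.8]
gripper_width: 0.34
finger_force: 20.0
```

Converted, 12.9 cm is 0.172, 9 cm is 0.12.

jog_arm([
  [0, 0, 0, 0, 0, 0, -0.1],
  [0, 0, 0, 0, 0, 0, 1],
  [0, 0, 0, 0, 0, 0, 1],
  [0, 0, 0, 0, 0, 0, 1],
  [0, 0, 0, 0, 0, 0, 1],
  [0, 0, 0.0267, 0, 0, 0, 1],
  [0, 0, 0.0667, 0, 0, 0, 1],
  [0, 0, 0.12, 0, 0, 0, 1],
  [0, 0, 0.172, 0, 0, 0, 1],
  [0, 0, 0.172, 0, 0, 0, 1],
])

```text
time_s: 41.72
tool_pos: [0.591, 0.3003, 0.2056]
orientation: [0.001, 0.707, 0.707, 0.004]
ft_force: [0.4, 1.0, 0.2]
gripper_width: 0.999
finger_force: 0.0
```

Converted, -32.1 cm is -0.428, -31.5 cm is -0.42.

jog_arm([
  [0.004, -0.0267, 0, 0, 0, 0, 1],
  [0.012, -0.08, 0, 0, 0, 0, 1],
  [0.0213, -0.14, 0, 0, 0, 0, 1],
  [0.0307, -0.2, 0, 0, 0, 0, 1],
  [0.04, -0.26, 0, 0, 0, 0, 1],
  [0.0493, -0.32, 0, 0, 0, 0, 1],
  [0.0587, -0.38, 0, 0, 0, 0, 1],
  [0.064, -0.42, 0, 0, 0, 0, 1],
  [0.0653, -0.428, 0, 0, 0, 0, 1],
  [0.0653, -0.428, 0, 0, 0, 0, 1],
])

```text
time_s: 42.98
tool_pos: [0.6374, -0.0219, 0.1994]
orientation: [-0.001, 0.707, 0.707, -0.0]
ft_force: [-0.3, 0.7, 0.2]
gripper_width: 1.001
finger_force: 0.0
```

Run:
```python
from h import *
im,d=imaging.snapshot("wrist"); print("candle",obj("wrist",d,(.638,-.022),.082,.1,.02))
im,d=imaging.snapshot("side"); cv2.imwrite("pics/d6.png",im[:,:,::-1]);print("vase",obj("side",d,(.589,.299),.08,.104,.015))
```

```text
candle (array([ 0.6379, -0.0202]), np.float64(0.0001), 78)
vase (array([0.5884, 0.2999]), np.float64(0.0006), 122)
```

View pics/d6.png

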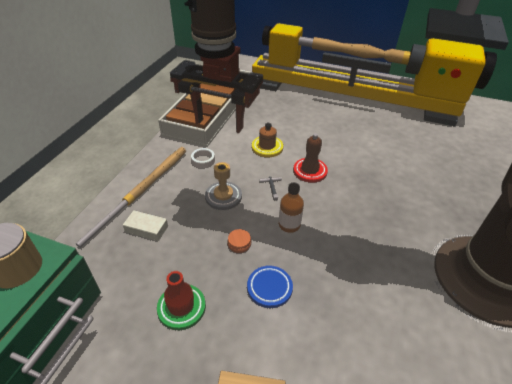

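The side view shows the vase on green (180,300), blue free (270,286) and the candlestick on grey (223,185). Now the last move.

Converted, -13 cm is -0.1733, -12.3 cm is -0.164.

jog_arm([
  [0, 0.0013, -0.04, 0, 0, 0, 1],
  [0, 0.0013, -0.08, 0, 0, 0, 1],
  [0, 0.0013, -0.1133, 0, 0, 0, 1],
  [0, 0.0013, -0.1427, 0, 0, 0, 1],
  [0, 0.0013, -0.164, 0, 0, 0, 1],
  [0, 0.0013, -0.1733, 0, 0, 0, 1],
  [0, 0.0013, -0.1733, 0, 0, 0, 1],
  [0, 0.0013, -0.1733, 0, 0, 0, -0.3],
  [0, 0.0013, -0.1733, 0, 0, 0, -0.3],
  [0, 0.0013, -0.1733, 0, 0, 0, -1],
], force=20)

```text
time_s: 44.32
tool_pos: [0.6383, -0.0211, 0.0706]
orientation: [0.0, 0.707, 0.707, 0.0]
ft_force: [0.6, 0.6, 0.8]
gripper_width: 0.699
finger_force: 0.0
```

Converted, 1 cm is 0.0133, 0.6 cm is 0.008.

jog_arm([
  [0, 0, 0, 0, 0, 0, -1],
  [0, 0, 0, 0, 0, 0, -1],
  [0, 0, 0, 0, 0, 0, -1],
  [0, 0, 0, 0, 0, 0, -1],
  [0, 0, 0, 0, 0, 0, -1],
  [0, 0, 0, 0, 0, 0, -1],
  [0, 0, 0.0027, 0, 0, 0, -1],
  [0, 0, 0.008, 0, 0, 0, -1],
  [0, 0, 0.0133, 0, 0, 0, -1],
  [0, 0, 0.0133, 0, 0, 0, -1],
], force=20)

```text
time_s: 45.58
tool_pos: [0.6383, -0.021, 0.0806]
orientation: [0.0, 0.707, 0.707, 0.0]
ft_force: [-0.9, -0.6, -1.0]
gripper_width: 0.443
finger_force: 20.0
```

Converted, 21.3 cm is 0.284, 20.8 cm is 0.2773.

jog_arm([
  [0, 0, 0.0267, 0, 0, 0, -1],
  [0, 0, 0.06, 0, 0, 0, -1],
  [-0.0133, 0.0147, 0.0867, 0, 0, 0, -1],
  [-0.0467, 0.0493, 0.0933, 0, 0, 0, -1],
  [-0.0933, 0.1, 0.0933, 0, 0, 0, -1],
  [-0.14, 0.1493, 0.0933, 0, 0, 0, -1],
  [-0.1867, 0.2, 0.0933, 0, 0, 0, -1],
  [-0.2333, 0.2493, 0.0933, 0, 0, 0, -1],
  [-0.26, 0.2773, 0.0933, 0, 0, 0, -1],
  [-0.2667, 0.284, 0.0933, 0, 0, 0, -1],
])

```text
time_s: 46.82
tool_pos: [0.4361, 0.1937, 0.1505]
orientation: [-0.0, 0.706, 0.708, 0.0]
ft_force: [0.1, -0.1, -1.2]
gripper_width: 0.442
finger_force: 20.0
```

Converted, -8 cm is -0.1067, -7.9 cm is -0.1053.

jog_arm([
  [0, 0, 0, 0, 0, 0, -1],
  [0, 0, -0.0267, 0, 0, 0, -1],
  [0, 0, -0.0533, 0, 0, 0, -1],
  [0, 0, -0.076, 0, 0, 0, -1],
  [0, 0, -0.0907, 0, 0, 0, -1],
  [0, 0, -0.0987, 0, 0, 0, -1],
  [0, 0, -0.1027, 0, 0, 0, -1],
  [0, 0, -0.1053, 0, 0, 0, -1],
  [0, 0, -0.1067, 0, 0, 0, -1],
  [0, 0, -0.1067, 0, 0, 0, -1],
])

```text
time_s: 48.08
tool_pos: [0.4381, 0.1921, 0.0703]
orientation: [0.0, 0.707, 0.707, 0.0]
ft_force: [0.4, 0.6, -1.7]
gripper_width: 0.443
finger_force: 20.0
```

jog_arm([
  [0, 0, -0.0007, 0, 0, 0, -1],
  [0, 0, -0.0007, 0, 0, 0, -1],
  [0, 0, -0.0013, 0, 0, 0, -1],
  [0, 0, -0.0013, 0, 0, 0, -1],
])

```text
time_s: 48.58
tool_pos: [0.4383, 0.1921, 0.0699]
orientation: [0.0, 0.707, 0.707, 0.0]
ft_force: [-2.6, -1.2, 11.4]
gripper_width: 0.444
finger_force: 20.0
```

Converted, 16 cm is 0.2133, 14 cm is 0.1867.

jog_arm([
  [0, 0, 0, 0, 0, 0, 0.1],
  [0, 0, 0, 0, 0, 0, 1],
  [0, 0, 0, 0, 0, 0, 1],
  [0, 0, 0, 0, 0, 0, 1],
  [0, 0, 0, 0, 0, 0, 1],
  [0, 0, 0.0267, 0, 0, 0, 1],
  [0, 0, 0.0667, 0, 0, 0, 1],
  [0, 0, 0.12, 0, 0, 0, 1],
  [0, 0, 0.1867, 0, 0, 0, 1],
  [0, 0, 0.2133, 0, 0, 0, 1],
])

```text
time_s: 49.82
tool_pos: [0.439, 0.1926, 0.232]
orientation: [0.001, 0.707, 0.707, 0.002]
ft_force: [0.2, 0.6, -0.2]
gripper_width: 0.996
finger_force: 0.0
```

jog_arm([
  [0.0267, -0.0267, 0, 0, 0, 0, 1],
  [0.0667, -0.0667, 0, 0, 0, 0, 1],
  [0.12, -0.12, 0, 0, 0, 0, 1],
  [0.1733, -0.1733, 0, 0, 0, 0, 1],
  [0.2267, -0.2267, 0, 0, 0, 0, 1],
  [0.2533, -0.2533, 0, 0, 0, 0, 1],
  [0.2533, -0.2533, 0, 0, 0, 0, 1],
  [0.2533, -0.2533, 0, 0, 0, 0, 1],
])

```text
time_s: 50.82
tool_pos: [0.6274, 0.0031, 0.2288]
orientation: [-0.001, 0.707, 0.707, -0.0]
ft_force: [-0.4, 0.4, 0.6]
gripper_width: 0.999
finger_force: 0.0
```

Run:
```python
from h import *
T={"mill":((.4514,-.2047),.08,.104,.02),"box":((.5995,-.264),.02,.055,.025),"vase":((.5886,.299),.08,.104,.015),"candle":((.4382,.1925),.082,.1,.02),"bottle":((.4495,.008),.03,.075,.027)}
for n in("scene","side"):
    im,d=imaging.snapshot(n); cv2.imwrite(f"pics/f_{n}.png",im[:,:,::-1])
    for o,a in T.items(): print(n,o,obj(n,d,*a))
```

```text
scene mill (array([ 0.453 , -0.2067]), np.float64(0.0011), 205)
scene box (array([ 0.601 , -0.2667]), np.float64(0.0008), 439)
scene vase (array([0.5898, 0.2964]), np.float64(0.0013), 136)
scene candle (array([0.4388, 0.1882]), np.float64(0.0019), 117)
scene bottle (array([0.4503, 0.006 ]), np.float64(0.0012), 431)
side mill (array([ 0.452 , -0.2038]), np.float64(0.0012), 111)
side box (array([ 0.5999, -0.2635]), np.float64(0.0013), 162)
side vase (array([0.5883, 0.2996]), np.float64(0.0005), 119)
side candle (array([0.4376, 0.1918]), np.float64(0.0006), 106)
side bottle (array([0.4486, 0.0099]), np.float64(0.0009), 307)
```

View pics/f_side.png

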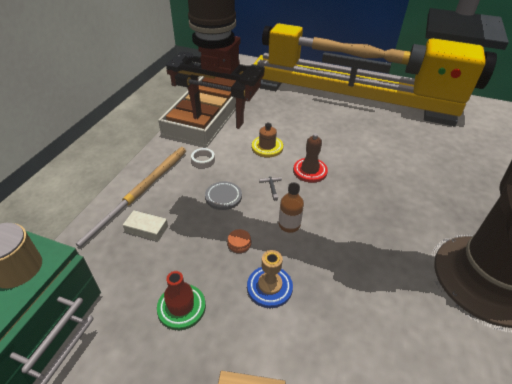

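All four pieces are upright on their homes: mill (313,155), box (267,137), vase (180,298) and candlestick (270,275). Grey is empty at (223,195) and the bottle hasn't moved (290,207).

```bash
python3 -c "
from cell import env
print(env.finish_job())"
```

```text
the job is handed in; nothing more can be done
None
```

The job is handed in at about 51 s: the mill stands on red, the candlestick on blue, the vase on green and the box on yellow, all upright within their rings by the final camera check, with grey empty and the bottle unmoved.

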